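Build up the idler on the gearbox side plate

TASK

Build up the idler gear on the aluminium gearbox side plate, from the bottom up: first stand the flanged steel axle in the plate's large round pocket, then thread over the axle's shaft the thrust bearing, then the black gear with its boss upwards, and last the split shaft collar. Each part must sit fully down, flat on the one below, before the next goes on, and everything must be left released and at rest. Leave the small orange gear, the ribbed black cap, the marker and the green cutter where they lie.

Things in the scene. Friction and masses are not known exactly. Their poses are not given: they have to be found in the camera images.
- pocket (a point): Centre of the floor of the large round pocket (54 mm across, 7 mm deep, mouth chamfered 2 mm) in a fixed aluminium plate 130 x 86 x 20 mm lying flat. The floor is 13 mm above the worktop. x is the plate's long direction: it reaches 90 mm along +x, 40 mm along -x, 43 mm either way in y. An unused 30 mm seat lies 66 mm along +x; 6 mm dowels stand 6 mm up at (-32, 35) and (82, -35) mm.
- axle_center (a point): Steel idler axle, standing on its flange; 64 mm tall, about 240 g. Flange 50 mm across, 12 mm thick; above it a plain round shaft 17 mm across, 52 mm long, its last 10 mm tapering to a nose of 8 mm. The point is half-way up (32 mm above the flange's underside), inside the shaft; z is up along the shaft. Seated, the flange's underside is on the pocket floor.
- bearing_center (a point): Thrust ball bearing lying flat: a bright steel ring of two washers with balls and a brass cage between; 42 mm outside, bore 20 mm, 12 mm high, rigid. The point is the centre of the bore, half-way up (6 mm above the underside). Seated on the flange it is 18 mm above the underside of the axle's flange. z is the axis.
- gear_center (a point): Black plastic spur gear with brass bush, lying flat, boss up: 60 mm over the teeth (toothed rim 10 mm high), with a central boss 34 mm across standing 8 mm above the rim, by which it can be held; 18 mm high in all, bore 20 mm. The point is on the axis half-way up (9 mm above the underside); z points to the boss side. Seated on the bearing it is 33 mm above the underside of the axle's flange.
- collar_center (a point): Split shaft collar lying flat: a plain dark steel ring with a narrow slit and a clamp screw in its side, 32 mm outside, bore 20 mm, 12 mm high; slides freely, not to be tightened. The point is the centre of the bore, half-way up (6 mm above the underside). Seated on the gear's boss it is 48 mm above the underside of the axle's flange. z is the axis.
- small_gear_center (a point): Small orange printed gear, 41 mm across and 14 mm high, with a raised hub whose small hole does not fit the shaft; not part of the job, leave it. The point is its centre.
- cap_center (a point): Black ribbed plastic cap, 42 mm across and 14 mm high, lying open side up like a shallow dish: it has a closed bottom, no bore and no teeth; not part of the job, leave it. The point is its centre.
- marker_a: Black marker lying flat at the left, 13 x 128 x 14 mm; not part of the job, leave it. Origin on the underside at the middle, y along its length.
- green_cutter: Green snap-off cutter lying flat at the right, 17 x 158 x 12 mm; not part of the job, leave it. Origin on the underside near the middle, y along its length.
There are look-alikes about, which are no part of the job. What is shaped like the part that bears gear_center but blue is not meant. Of the things that look like the part that bears axle_center, the larger one is meant.

How it is judged:
On the way, in this order (a step that is already met when the one before it is completed fails the run):
1. the axle stands seated in the large pocket (horizontal distance between axle_center and pocket below 0.004 m and z of axle_center in the frame of pocket between 0.0295 and 0.0345 m and angle between axle_center's own z axis and vertical below 0.07 rad), for 0.2 s.
2. the thrust bearing lies on the axle's flange (all of step 1 and horizontal distance between bearing_center and axle_center below 0.004 m and z of bearing_center in the frame of axle_center between -0.0165 and -0.0115 m and angle between bearing_center's own z axis and vertical below 0.07 rad), for 0.2 s.
3. the gear lies on the bearing, boss up (all of step 2 and horizontal distance between gear_center and axle_center below 0.004 m and z of gear_center in the frame of axle_center between -0.0015 and 0.0035 m and angle between gear_center's own z axis and vertical below 0.07 rad), for 0.2 s.
4. the collar lies on the gear's boss (all of step 3 and horizontal distance between collar_center and axle_center below 0.004 m and z of collar_center in the frame of axle_center between 0.0135 and 0.0185 m and angle between collar_center's own z axis and vertical below 0.07 rad), for 0.2 s.
At the end, for the whole second after the job is handed in: The axle stands upright in the large pocket, within 4 mm of its centre; bearing, gear (boss up) and collar are threaded on its shaft in that order from below, each within 4 mm of the axis, within 2.5 mm of its seated height and within 4 degrees of level; all is released and stays so for a second (all of step 4); the robot touches nothing.
It fails at once if the small orange gear moved more than 30 mm (distance of small_gear_center from where it was at the start of the episode above 0.03 m).
It fails at once if the black cap moved more than 30 mm (distance of cap_center from where it was at the start of the episode above 0.03 m).
It fails at once if the black marker moved more than 30 mm (distance of marker_a from where it was at the start of the episode above 0.03 m).
It fails at once if the green cutter moved more than 30 mm (distance of green_cutter from where it was at the start of the episode above 0.03 m).
It also fails if it takes over 96 s, if anything falls off the work surface, if the arm or the gripper's body presses on something with over 40 N, if the wrist force passes 120 N, or if a joint passes its speed limit or range.

ROBOT

A 6-joint arm with a two-finger parallel gripper is mounted at the origin on a cart in front of the work surface, level with it; the furniture and walls round the work are solid. World frame = base frame: x ahead of the robot, y to its left, z up, the work surface at z = 0. Lengths are in m, angles in rad, forces in N, time in s.
With the tool pointing down it reaches from about 0.3 to 0.825 m from the base axis. Payload 5.4 kg.
Tool frame: the origin (TCP) lies at the very end of the fingers, on their centre line; the grasp point (between the pads) lies 19 mm behind it; z points along the fingers, x is the direction in which the jaws open and shut, and the axes are right-handed (so a half turn about z gives the same grasp; the last joint's range is limited). The gripper opens to 92 mm and grips with 3 to 60 N. Pads are 20 mm wide; open, the fingers measure 128 mm over their backs; the gripper's body (75 mm by 189 mm) begins 69 mm behind the grasp point.
Start: joints at [1.086, 0.158, 1.597, -0, 1.386, -0.21], TCP at [0.156, 0.553, 0.215] pointing down, gripper open.
Joint ranges: [-2.91, 2.91], [-0.94, 2.29], [0.18, 2.7], [-1.29, 4.43], [0.17, 2.64], [-3, 3]. Speed limits (rad/s): [2.57, 2.57, 3.14, 3.14, 3.14, 3.14].

INTERFACE

Orientations are given as a rotation vector (axis times angle).
In Python, from workcell import bot gives the robot as it stands. Calls block until the motion is done:
- bot.goto(position, orientation): joint-space move of the TCP to a pose.
- bot.line_to(position, rot=None, max_speed=0.15): straight line of the TCP; rot=None keeps the orientation; max_speed is the mean speed in m/s.
- bot.set_joints(angles): joint-space move.
- bot.set_gripper(opening, newtons=None): opening from 0.0 (shut) to 1.0 (fully open); newtons is the grip in N (None keeps the last); returns when the fingers have stopped.
- bot.hold(seconds).
- bot.inverse_kinematics(position, orientation): joint angles nearest the present ones, or None.
- bot.read_camera(name): name is "side" or "top"; returns a dict with "pixels" (480x640x3 uint8, blue, green, red), "fx", "fy", "cx", "cy" (pixels), "k1" (the pictures are not rectified: a ray, as slopes to the right and down, at radius r is drawn at 1 + k1 r^2 times it, then the intrinsics apply), "R" (3x3) and "t" (3): a world point X has camera coordinates R X + t. Camera axes: x right, y down, z forward; pixel columns grow to the right and rows downward; lengths in m; the calibration is good to about 2 mm. A picture is of the moment at which its call begins. There is no depth.
A pose or a line that the arm cannot do raises bot.MotionError and nothing moves.
- bot.job_done(): hands the job in, once; it reports no verdict.
Readings, each from a call of its own:
- bot.current_clock(): time.
- bot.current_joints(): joint angles.
- bot.current_joint_vel(): joint speeds.
- bot.current_effort(): joint torques, N m.
- bot.current_ee_pos(): TCP position.
- bot.current_tool_rot(): TCP orientation.
- bot.current_contact_force(): force on the tool from outside, world axes, zero at the start.
- bot.current_ft_torque(): the same for the moment, N m.
- bot.current_opening(): opening from 0.0 (shut) to 1.0 (fully open).
Only numpy, scipy, OpenCV 4.12 (cv2) and the standard library are available. Lean on these libraries where they do the work, as an engineer would, in place of code of your own. Each camera call takes 0.05 s, during which the arm holds its last target.

## Working session

There is one attempt and no reset: what is moved stays moved. The work goes in short steps, each a Python script; the robot and the scene stay as the last script left them, time stands still between calls to the robot, and variables do not carry over. Pictures are saved under pics/ and viewed, and the job is handed in when it is done.

```bash
mkdir -p pics; ls; cat > h.py <<'E'
import numpy as np, cv2
from workcell import bot
def snap(n,f):
    c=bot.read_camera(n); cv2.imwrite('pics/'+f,c['pixels']); return c
def ray(c,u,v):
    x=(u-c['cx'])/c['fx']; y=(v-c['cy'])/c['fy']
    rd=np.hypot(x,y); r=rd
    for _ in range(50): r=rd/(1+c['k1']*r*r)
    s=r/rd if rd>0 else 1
    d=np.array([x*s,y*s,1.]); R=np.array(c['R']); t=np.array(c['t'])
    return -R.T@t, R.T@d
def onz(c,u,v,z):
    o,d=ray(c,u,v); return o+d*(z-o[2])/d[2]
def proj(c,X):
    p=np.array(c['R'])@np.array(X)+np.array(c['t']); x,y=p[0]/p[2],p[1]/p[2]
    k=1+c['k1']*(x*x+y*y); return c['fx']*x*k+c['cx'],c['fy']*y*k+c['cy']
E
python3 - <<'E'
from h import *
for n in('top','side'):
    c=snap(n,n+'0.png'); print(n,c['fx'],c['k1'],-np.array(c['R']).T@np.array(c['t']),np.array(c['R']))
print(bot.current_clock(),bot.current_tool_rot())
E
```

```text
pics
top 580.9162090033744 -0.0801855935676491 [0.22936506 0.05839384 1.33671418] [[ 0.02109099 -0.99975589  0.00658293]
 [-0.97980974 -0.02197869 -0.19872046]
 [ 0.19881663 -0.0022588  -0.9800341 ]]
side 498.0934988500786 0.03703880708657958 [0.27194827 1.04942025 0.70290397] [[-0.97391976 -0.22597031  0.02043846]
 [-0.13919017  0.52389608 -0.84033267]
 [ 0.1791826  -0.82126142 -0.54168559]]
0.1 [ 2.50419029e+00  1.89583604e+00 -2.36948540e-03]
```

View pics/top0.png

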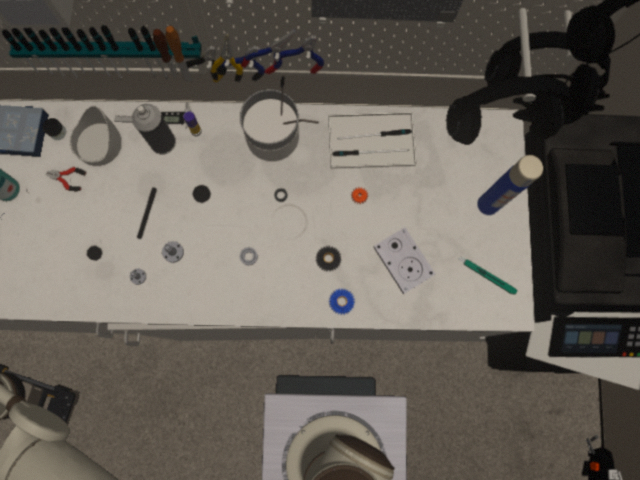

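View pics/side0.png

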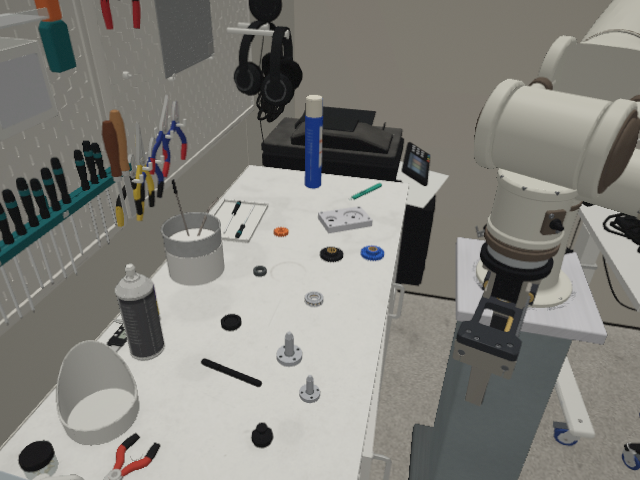

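```bash
python3 - <<'E'
from h import *
t=cv2.imread('pics/top0.png');s=cv2.imread('pics/side0.png')
def z(im,x,y,w,h,k=5): return cv2.resize(im[y:y+h,x:x+w],(w*k,h*k),interpolation=cv2.INTER_CUBIC)
a=np.hstack([z(t,120,225,80,60),z(t,365,220,80,60)]); b=np.hstack([z(t,230,180,80,90,5)[:450],z(t,300,230,80,90,5)[:450]])
cv2.imwrite('pics/c1.png',a); cv2.imwrite('pics/c2.png',b)
cv2.imwrite('pics/c3.png',z(s,240,200,160,110,5)); cv2.imwrite('pics/c4.png',z(s,220,320,130,90,6))
E
```

```text
(no output)
```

View pics/c1.png

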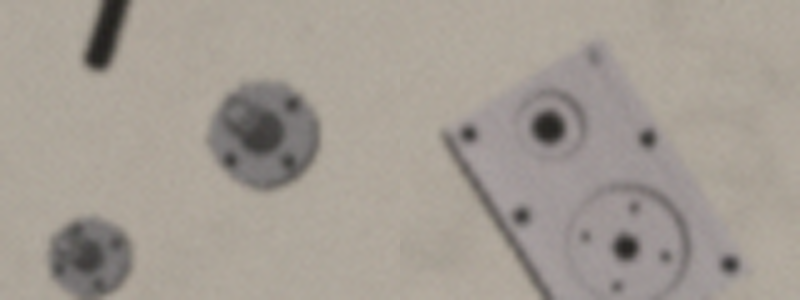

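View pics/c2.png

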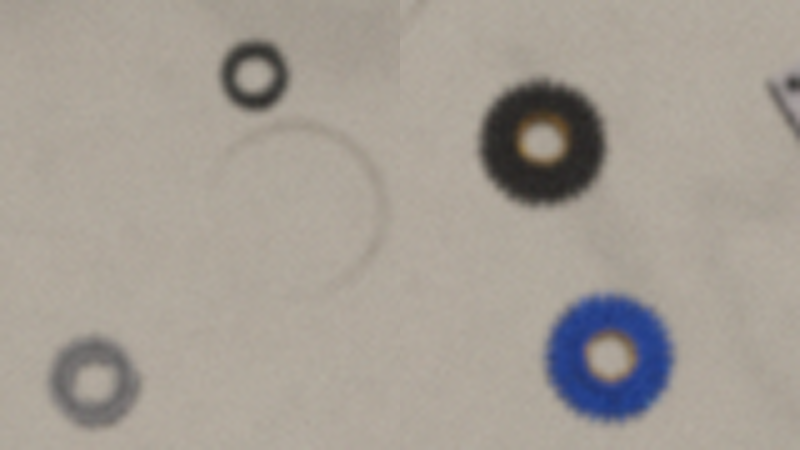

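View pics/c3.png

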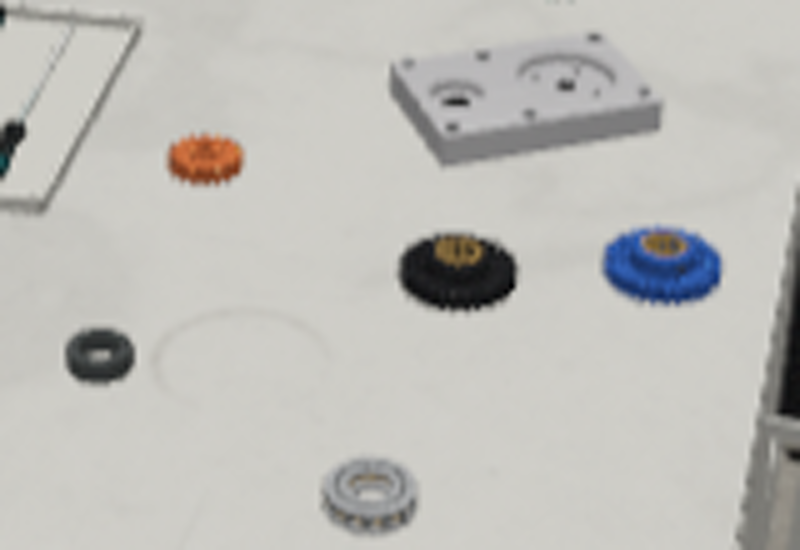

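View pics/c4.png

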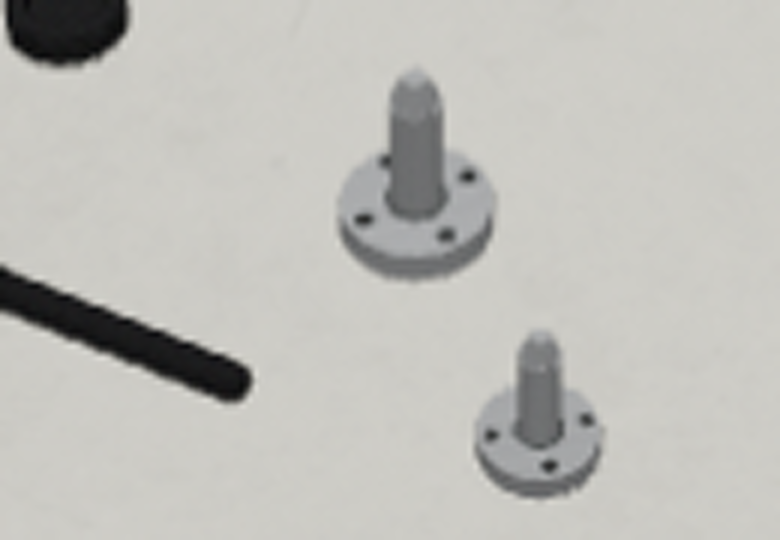

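```bash
cat > meas.py <<'E'
from h import *
def blob(im,x,y,r,thr=22,fill=True):
    """hull centroid of the part near x,y by difference from local background"""
    p=cv2.GaussianBlur(im,(3,3),0).astype(np.float32)
    w=p[y-r:y+r+1,x-r:x+r+1]
    bg=np.median(np.concatenate([w[:3].reshape(-1,3),w[-3:].reshape(-1,3),w[:,:3].reshape(-1,3),w[:,-3:].reshape(-1,3)]),0)
    m=(np.abs(w-bg).max(2)>thr).astype(np.uint8)
    n,l,st,ce=cv2.connectedComponentsWithStats(m,connectivity=8)
    i=1+np.argmax(st[1:,4]); cs,_=cv2.findContours((l==i).astype(np.uint8),cv2.RETR_EXTERNAL,cv2.CHAIN_APPROX_NONE)
    h=cv2.convexHull(max(cs,key=cv2.contourArea)); M=cv2.moments(h)
    return M['m10']/M['m00']+x-r,M['m01']/M['m00']+y-r,cv2.boundingRect(h)
E
python3 - <<'E'
from meas import *
c=bot.read_camera('top');im=c['pixels'];s=bot.read_camera('side');si=s['pixels']
for n,z,a,b,rt,rs in [('axle',.006,(173,252),None,22,0),('bear',.006,(249,256),(314,299),17,17),('coll',.006,(281,195),(260,271),13,13),('gear',.005,(328,258),(332,254),20,22),('orange',.007,(360,195),(281,232),16,13),('cap',.007,(201,194),(231,322),16,18)]:
    for th in (18,28):
        u,v,bb=blob(im,*a,rt,th); P=onz(c,u,v,z); print(n,th,'top',round(u,1),round(v,1),bb[2:],P.round(4),end=' ')
        if b:
            u,v,bb=blob(si,*b,rs,th); Q=onz(s,u,v,z); print('side',round(u,1),round(v,1),bb[2:],Q.round(4),(P-Q)[:2].round(4))
        else: print()
E
```

```text
axle 18 top 172.6 251.7 (24, 23) [0.4685 0.3847 0.006 ] 
axle 28 top 172.6 251.8 (22, 21) [0.4683 0.3847 0.006 ] 
bear 18 top 248.3 256.0 (20, 19) [0.4625 0.2069 0.006 ] side 313.6 299.0 (20, 17) [0.4612 0.21   0.006 ] [ 0.0012 -0.0031]
bear 28 top 248.3 256.1 (18, 19) [0.4621 0.2068 0.006 ] side 313.5 299.0 (20, 15) [0.4615 0.21   0.006 ] [ 0.0007 -0.0032]
coll 18 top 280.5 194.5 (16, 16) [0.6126 0.1369 0.006 ] side 259.5 270.8 (16, 13) [0.6106 0.1389 0.006 ] [ 0.002  -0.0021]
coll 28 top 280.5 194.6 (14, 16) [0.6123 0.1369 0.006 ] side 259.6 270.9 (15, 13) [0.6101 0.1393 0.006 ] [ 0.0021 -0.0024]
gear 18 top 328.1 258.2 (27, 27) [0.4616 0.0211 0.005 ] side 331.2 254.0 (26, 17) [0.4603 0.0236 0.005 ] [ 0.0013 -0.0025]
gear 28 top 328.1 258.2 (27, 27) [0.4615 0.0212 0.005 ] side 331.1 254.1 (25, 17) [0.4604 0.0239 0.005 ] [ 0.0011 -0.0027]
orange 18 top 359.2 195.3 (19, 18) [ 0.6146 -0.0503  0.007 ] side 280.7 231.5 (17, 12) [ 0.613  -0.0453  0.007 ] [ 0.0016 -0.005 ]
orange 28 top 359.3 195.0 (18, 17) [ 0.6152 -0.0504  0.007 ] side 280.5 231.6 (16, 12) [ 0.6134 -0.0447  0.007 ] [ 0.0018 -0.0058]
cap 18 top 201.1 193.4 (21, 20) [0.6108 0.326  0.007 ] side 230.6 322.0 (22, 19) [0.6095 0.3268 0.007 ] [ 0.0013 -0.0008]
cap 28 top 201.2 193.4 (20, 20) [0.611  0.3258 0.007 ] side 230.6 322.0 (22, 19) [0.6096 0.3266 0.007 ] [ 0.0013 -0.0009]
```

```bash
python3 - <<'E'
from h import *
t=cv2.imread('pics/top0.png');s=cv2.imread('pics/side0.png')
def z(im,x,y,w,h,k): return cv2.resize(im[y:y+h,x:x+w],(w*k,h*k),interpolation=cv2.INTER_CUBIC)
cv2.imwrite('pics/d1.png',z(t,370,225,70,70,8)); cv2.imwrite('pics/d2.png',z(s,312,198,66,42,12)); cv2.imwrite('pics/d3.png',z(s,268,325,44,44,12)); cv2.imwrite('pics/d4.png',z(t,155,235,36,36,14))
E
```

```text
(no output)
```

View pics/d1.png

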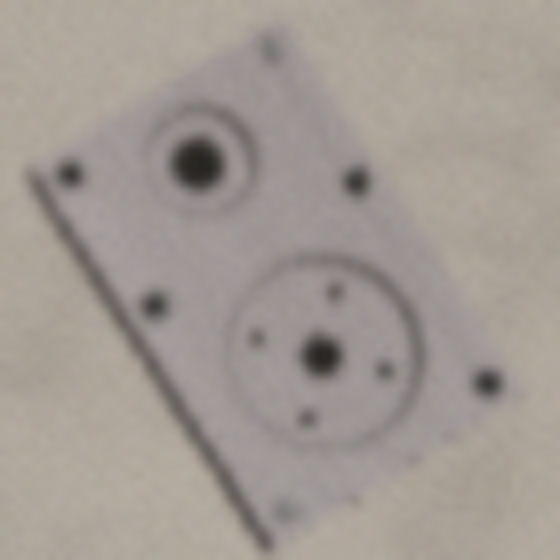

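View pics/d2.png

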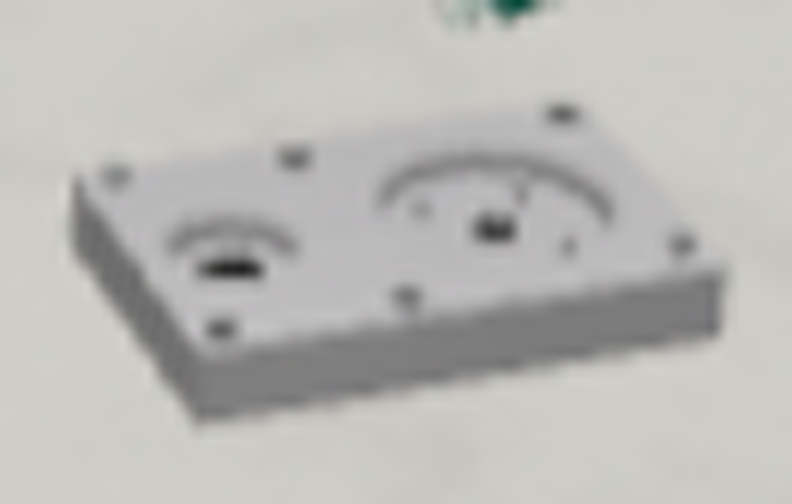

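View pics/d3.png

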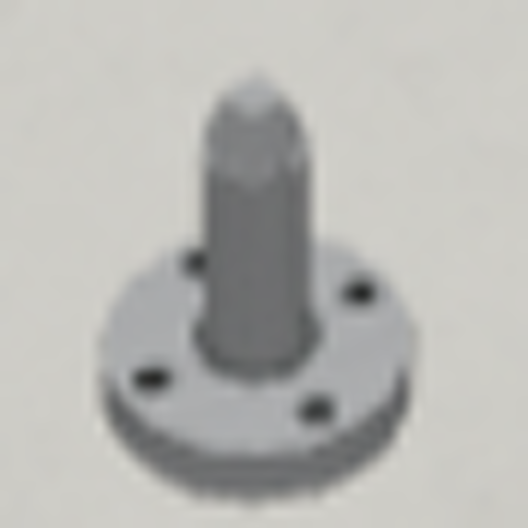

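View pics/d4.png

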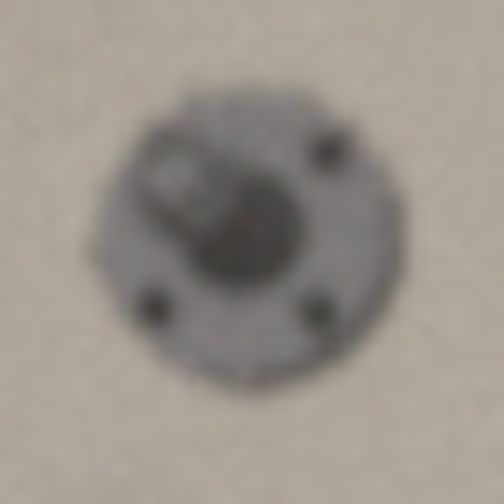

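```bash
cat >> h.py <<'E'
def down(a): return [np.pi*np.cos(a/2),np.pi*np.sin(a/2),0]
def dark(c,u,v,r,ch=None):
    g=cv2.cvtColor(c['pixels'],cv2.COLOR_BGR2GRAY).astype(float)
    w=g[v-r:v+r+1,u-r:u+r+1]; m=np.clip(np.median(w)-15-w,0,None)
    yy,xx=np.mgrid[v-r:v+r+1,u-r:u+r+1]; return (m*xx).sum()/m.sum(),(m*yy).sum()/m.sum()
E
python3 - <<'E'
from h import *
c=bot.read_camera('top');s=bot.read_camera('side')
p=dark(c,410,269,5);q=dark(c,394,245,5);P=onz(c,*p,.013);Q=onz(c,*q,.013)
print(p,q,P,Q,np.linalg.norm(P-Q),np.arctan2(*(Q-P)[1::-1]))
M=onz(c,370+(326)/8-.5,225+351.5/8-.5,.02);print('mouth',M)
a=onz(c,370+(32+270)/16-.5,225+(175+550)/16-.5,0.01)
p=dark(s,353,217,3);print('side',p,onz(s,*p,.013))
for n,P in(('hole',P),):print([proj(c,[P[0],P[1],.013])])
for a in (0,.8,1.57,-.8,-1.57):
  for X in ([.468,.386,.03],[.468,.386,.2],[P[0],P[1],.035],[P[0],P[1],.25],[.612,.138,.002]):
    print(a,X[2],(lambda j:None if j is None else np.round(j,2))(bot.inverse_kinematics(X,down(a))))
E
```

```text
(np.float64(409.7322033898305), np.float64(269.0318644067797)) (np.float64(394.26806640625), np.float64(245.01953125)) [ 0.43883936 -0.16771572  0.013     ] [ 0.49462861 -0.13216301  0.013     ] 0.0661546434658671 0.5673727392285088
mouth [ 0.43913917 -0.1677317   0.02      ]
side (np.float64(352.8162162162162), np.float64(216.52612612612612)) [ 0.43777882 -0.16569928  0.013     ]
[(np.float64(409.7322033898305), np.float64(269.03186440677973))]
0 0.03 [ 0.49  0.44  1.64 -0.    1.06  0.49]
0 0.2 [ 0.49  0.25  1.52 -0.    1.37  0.49]
0 0.035 [-0.62  0.12  2.03 -0.    0.99 -0.62]
0 0.25 [-0.62 -0.15  1.83 -0.    1.45 -0.62]
0 0.002 [ 0.03  0.53  1.58 -0.    1.03  0.03]
0.8 0.03 [ 0.49  0.44  1.64 -0.    1.06 -0.31]
0.8 0.2 [ 0.49  0.25  1.52 -0.    1.37 -0.31]
0.8 0.035 [-0.62  0.12  2.03 -0.    0.99 -1.42]
0.8 0.25 [-0.62 -0.15  1.83 -0.    1.45 -1.42]
0.8 0.002 [ 0.03  0.53  1.58 -0.    1.03 -0.77]
1.57 0.03 [ 0.49  0.44  1.64 -0.    1.06 -1.08]
1.57 0.2 [ 0.49  0.25  1.52 -0.    1.37 -1.08]
1.57 0.035 [-0.62  0.12  2.03 -0.    0.99 -2.19]
1.57 0.25 [-0.62 -0.15  1.83 -0.    1.45 -2.19]
1.57 0.002 [ 0.03  0.53  1.58 -0.    1.03 -1.54]
-0.8 0.03 [ 0.49  0.44  1.64 -0.    1.06  1.29]
-0.8 0.2 [ 0.49  0.25  1.52 -0.    1.37  1.29]
-0.8 0.035 [-0.62  0.12  2.03 -0.    0.99  0.18]
-0.8 0.25 [-0.62 -0.15  1.83 -0.    1.45  0.18]
-0.8 0.002 [ 0.03  0.53  1.58 -0.    1.03  0.83]
-1.57 0.03 [ 0.49  0.44  1.64 -0.    1.06  2.06]
-1.57 0.2 [ 0.49  0.25  1.52 -0.    1.37  2.06]
-1.57 0.035 [-0.62  0.12  2.03 -0.    0.99  0.95]
-1.57 0.25 [-0.62 -0.15  1.83 -0.    1.45  0.95]
-1.57 0.002 [ 0.03  0.53  1.58 -0.    1.03  1.6 ]
```

```bash
python3 - <<'E'
from h import *
bot.set_gripper(0.5,8)
bot.goto([.468,.386,.10],down(0)); bot.line_to([.468,.386,.024],max_speed=.2)
bot.set_gripper(0.0,8); print(bot.current_opening()*92, bot.current_contact_force(), bot.current_clock())
bot.set_gripper(0.5)
bot.line_to([.468,.386,.024],rot=down(-np.pi/2)); 
bot.set_gripper(0.0,30); print(bot.current_opening()*92, bot.current_contact_force(), bot.current_clock())
bot.line_to([.468,.386,.10],max_speed=.2); print(bot.current_contact_force(),bot.current_clock(),bot.current_ee_pos())
snap('side','s1.png');snap('top','t1.png')
E
```

```text
16.695604209413567 [-1.94638084  0.41699238  4.32388762] 3.575
16.41858610934743 [ 1.03584246 -1.09349121 -0.11353531] 6.4417
[ 0.07014224 -0.06863974 -2.29171659] 6.975 [0.46744096 0.38575083 0.09911056]
```

View pics/s1.png

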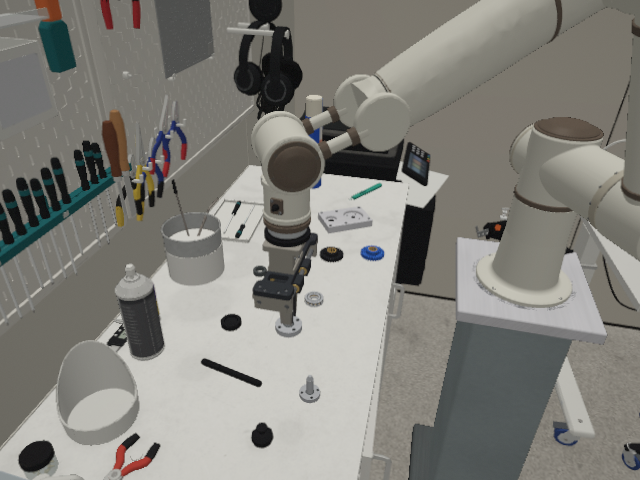

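View pics/t1.png

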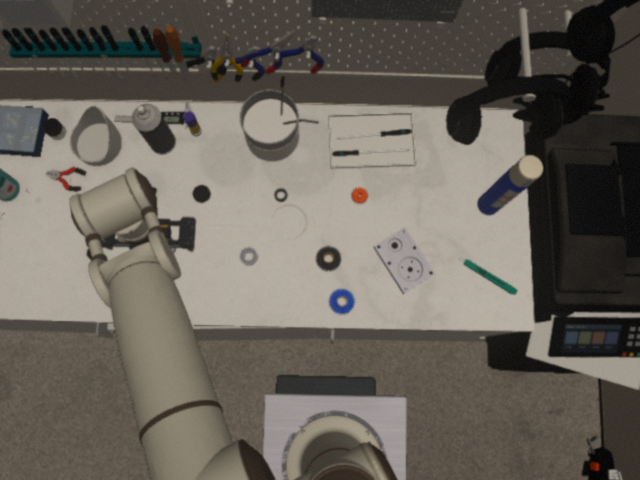

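```bash
python3 - <<'E'
from h import *
bot.line_to([.45,.30,.16],max_speed=.3)
bot.goto([.4385,-.1665,.09],down(-np.pi/2)); bot.hold(.2)
print(bot.current_clock(),bot.current_ee_pos(),bot.current_contact_force())
snap('top','t2.png');c=snap('side','s2.png')
e=np.array(bot.current_ee_pos()); u=e[2]-.024
th=np.linspace(0,2*np.pi,200)
pts=np.array([proj(c,[e[0]+.025*np.cos(a),e[1]+.025*np.sin(a),u+z]) for z in(0,.012) for a in th])
print('pred flange bbox',pts.min(0),pts.max(0))
im=c['pixels']; x0,y0=[int(v) for v in pts.min(0)-30]
cv2.imwrite('pics/e2.png',cv2.resize(im[y0:y0+80,x0:x0+90],None,fx=8,fy=7,interpolation=cv2.INTER_CUBIC)); print(x0,y0)
E
```

```text
9.5083 [ 0.43884787 -0.16595614  0.09009785] [ 0.24952765  0.08656503 -1.70865875]
pred flange bbox [344.56945427 191.58608799] [363.04592476 203.89935291]
314 161
```

View pics/e2.png

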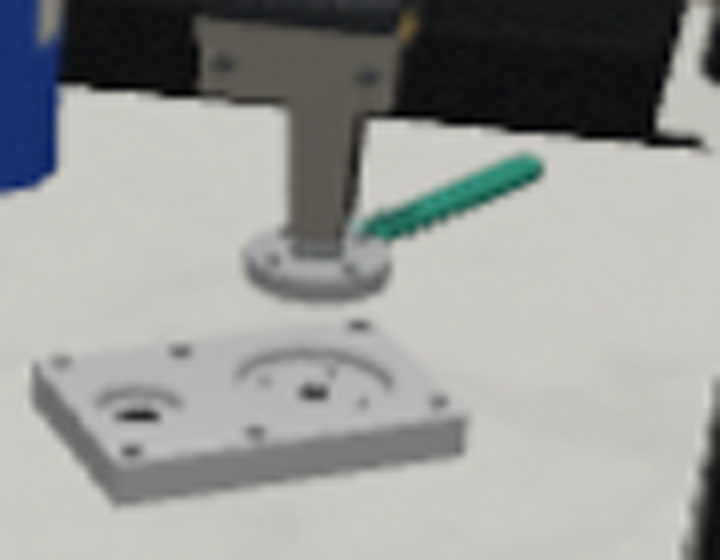

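View pics/t2.png

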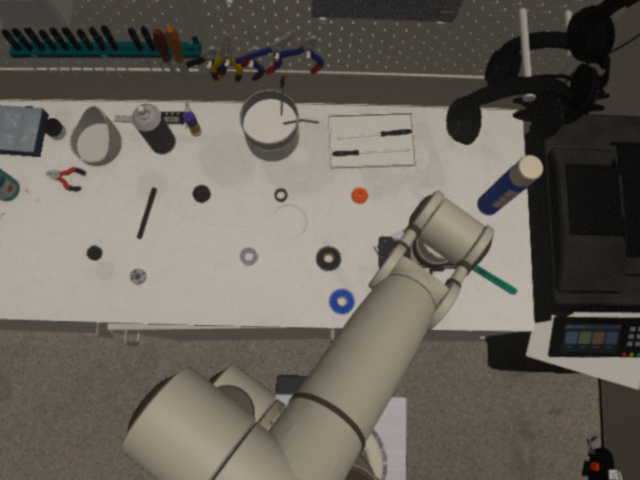

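```bash
python3 - <<'E'
from h import *
X=[.4383,-.1662]
bot.line_to(X+[.048],max_speed=.12)
f0=bot.current_contact_force()
for z in (.045,.043,.041,.039,.0375,.0365):
    bot.line_to(X+[z],max_speed=.05); f=bot.current_contact_force(); print(z,np.round(bot.current_ee_pos(),4),np.round(f-f0,2))
    if (f-f0)[2]>8: break
print(bot.current_clock())
c=snap('side','s3.png'); cv2.imwrite('pics/e3.png',cv2.resize(c['pixels'][161:241,314:404],None,fx=8,fy=7,interpolation=cv2.INTER_CUBIC))
E
```

```text
0.045 [ 0.4387 -0.1665  0.0455] [-0.72  0.17  0.19]
0.043 [ 0.4383 -0.1663  0.0431] [-2.17 -0.45  0.04]
0.041 [ 0.4381 -0.1662  0.0408] [-1.85 -0.46  0.14]
0.039 [ 0.4381 -0.1662  0.0388] [-1.25  0.12  0.05]
0.0375 [ 0.4383 -0.1662  0.0374] [-0.95 -0.85 -0.89]
0.0365 [ 0.4384 -0.1664  0.0369] [-3.8   0.03  6.7 ]
11.6083
```

View pics/e3.png

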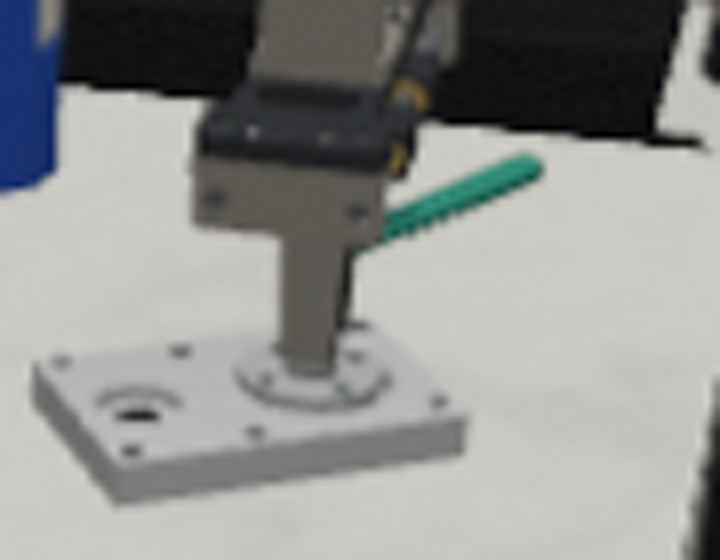

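```bash
python3 - <<'E'
from h import *
X=[.4383,-.1662]
bot.set_gripper(0.5); bot.hold(.2)
bot.line_to(X+[.11],max_speed=.25)
d=down(-np.pi/2)
B=[.4618,.209]
bot.set_gripper(0.65)
bot.goto(B+[.06],d); bot.line_to(B+[.004],max_speed=.12)
print(bot.current_ee_pos(),bot.current_contact_force())
c=snap('side','s4.png'); cv2.imwrite('pics/e4.png',cv2.resize(c['pixels'][180:330,270:410],None,fx=5,fy=4,interpolation=cv2.INTER_CUBIC))
bot.set_gripper(0.0,20); print(bot.current_opening()*92,bot.current_contact_force(),bot.current_clock())
bot.line_to(B+[.13],max_speed=.25); print(bot.current_opening()*92,bot.current_contact_force(),bot.current_ee_pos(),bot.current_clock())
c=snap('side','s5.png'); cv2.imwrite('pics/e5.png',cv2.resize(c['pixels'][180:330,270:410],None,fx=5,fy=4,interpolation=cv2.INTER_CUBIC))
E
```

```text
[0.4623434  0.2087682  0.00440608] [ 0.11842565  0.35573585 -0.21388942]
41.602847292003915 [ 0.41611771 -1.149169    4.22969763] 15.8
41.36124157033442 [-0.07778039  0.43062262 -1.9880602 ] [0.46073488 0.20884146 0.12852327] 16.45
```

View pics/e4.png

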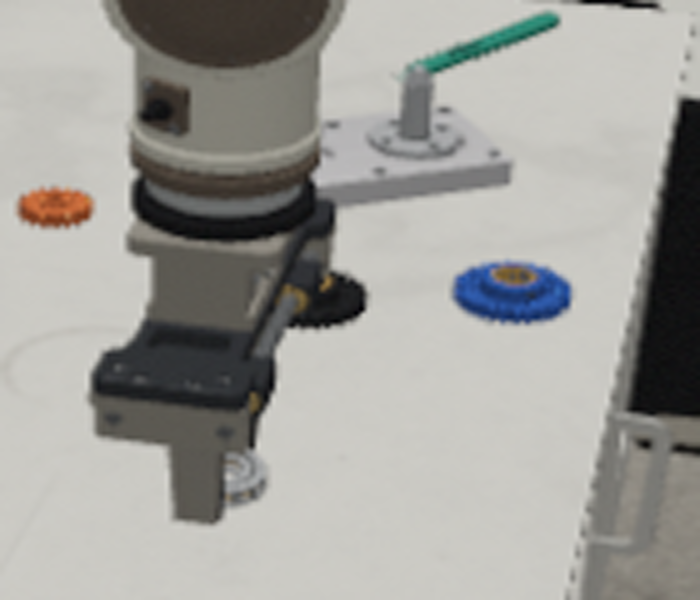

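View pics/e5.png

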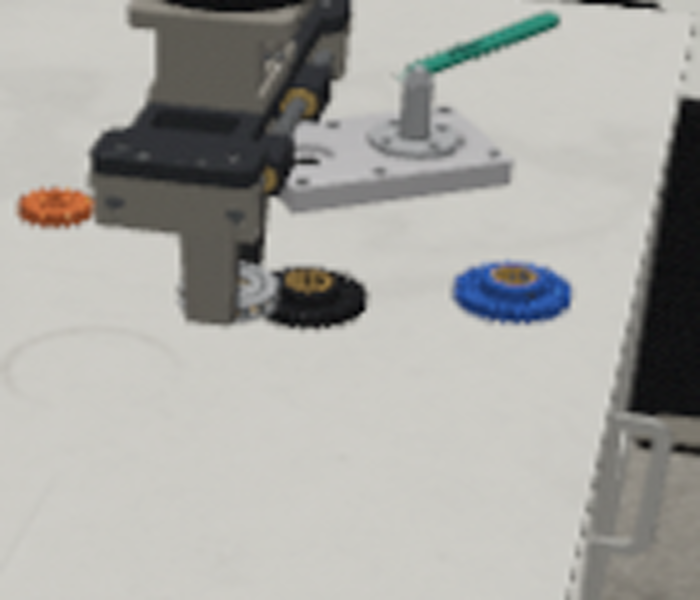

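```bash
cat >> h.py <<'E'
AX=[.4383,-.1662]
def seat(zs,X=AX,lim=8):
    f0=np.array(bot.current_contact_force())
    for z in zs:
        bot.line_to(list(X)+[z],max_speed=.08); f=np.array(bot.current_contact_force())-f0
        print(z,np.round(bot.current_ee_pos(),4),np.round(f,1))
        if f[2]>lim or np.hypot(f[0],f[1])>12: print('STOP'); return False
    return True
def view(f,x,y,w,h,k,n='side'):
    c=bot.read_camera(n); cv2.imwrite('pics/'+f,cv2.resize(c['pixels'][y:y+h,x:x+w],None,fx=k,fy=k,interpolation=cv2.INTER_CUBIC)); return c
E
python3 - <<'E'
from h import *
d=down(-np.pi/2)
bot.goto(AX+[.12],d); bot.line_to(AX+[.09],max_speed=.15); bot.hold(.1)
view('e6.png',300,140,100,100,6)
if seat([.078,.066,.054,.042,.036,.032,.030,.029]): pass
print(bot.current_clock())
view('e7.png',300,140,100,100,6)
E
```

```text
0.078 [ 0.438  -0.166   0.0777] [0.5 0.6 0.3]
0.066 [ 0.4382 -0.1661  0.0657] [ 0.5  0.6 -0.2]
0.054 [ 0.4379 -0.1659  0.0536] [-0.4  0.5 -0.8]
0.042 [ 0.4379 -0.1659  0.0416] [-0.   0.9  0.3]
0.036 [ 0.438  -0.166   0.0357] [0.3 0.9 0.5]
0.032 [ 0.4381 -0.1661  0.0318] [-0.3  0.6 -0.7]
0.03 [ 0.4382 -0.1662  0.0299] [-0.1  0.2  0.6]
0.029 [ 0.4384 -0.1663  0.0297] [-1.9  2.   5.7]
20.6
```

View pics/e6.png

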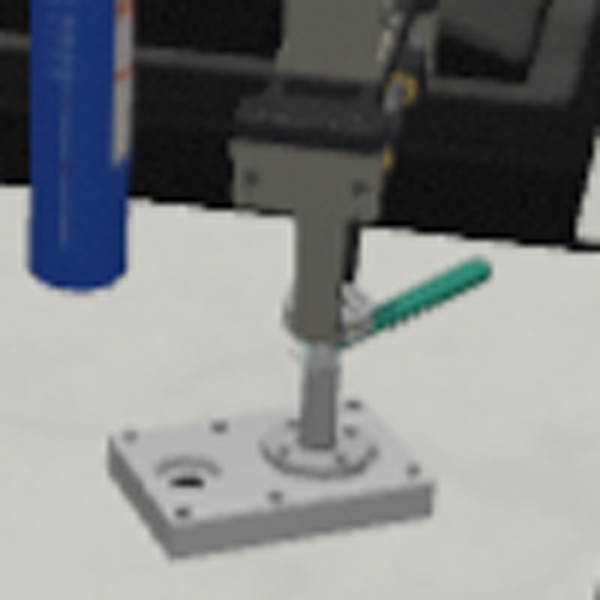

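View pics/e7.png

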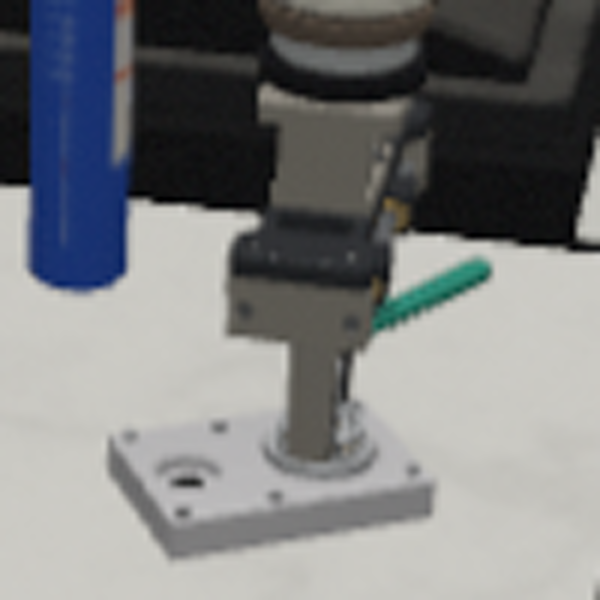

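```bash
python3 - <<'E'
from h import *
d=down(-np.pi/2)
bot.set_gripper(0.62); bot.hold(.15)
bot.line_to(AX+[.12],max_speed=.25)
view('e8.png',300,140,100,100,6)
G=[.461,.0228]
bot.set_gripper(0.52)
bot.goto(G+[.06],d); bot.line_to(G+[.0125],max_speed=.12)
print(bot.current_ee_pos(),bot.current_contact_force())
bot.set_gripper(0.0,25); print(bot.current_opening()*92,bot.current_contact_force(),bot.current_clock())
bot.line_to(G+[.05],max_speed=.15);bot.hold(.1); print(bot.current_opening()*92,bot.current_contact_force(),bot.current_ee_pos(),bot.current_clock())
view('e9.png',280,180,110,100,6)
E
```

```text
[0.46153251 0.02202459 0.012971  ] [-0.27426426  0.55123096  0.37245412]
32.941991436406106 [-0.65543187 -1.15199624  5.17266168] 23.875
32.90979730246403 [ 0.13807355  0.08106382 -1.20025649] [0.45999425 0.0230605  0.04886225] 24.375
```

View pics/e8.png

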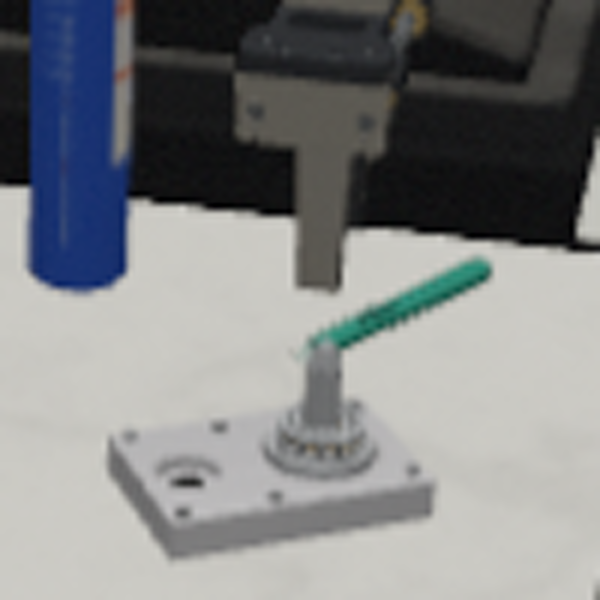

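View pics/e9.png

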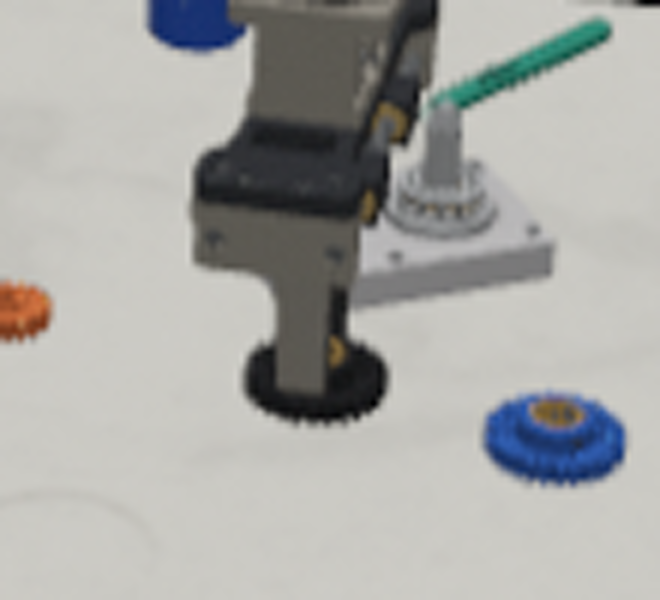

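```bash
python3 - <<'E'
from h import *
d=down(-np.pi/2)
bot.line_to([.455,.0,.13],max_speed=.25)
bot.goto(AX+[.13],d); bot.line_to(AX+[.105],max_speed=.15); bot.hold(.1)
view('e10.png',300,140,100,100,6)
seat([.094,.084,.074,.064,.056,.053,.0515,.0505,.0495])
print(bot.current_clock())
view('e11.png',300,140,100,100,6)
E
```

```text
0.094 [ 0.438  -0.1659  0.0938] [-0.3  0.2  0.2]
0.084 [ 0.4379 -0.1659  0.0836] [-0.4 -0.4  0.4]
0.074 [ 0.438  -0.1659  0.0736] [-1.7 -0.2  0.1]
0.064 [ 0.438  -0.166   0.0636] [-0.1  0.2 -0.2]
0.056 [ 0.438  -0.166   0.0556] [-1.5  0.1 -0.3]
0.053 [ 0.4382 -0.1661  0.0529] [-0.9 -0.6 -0.4]
0.0515 [ 0.4382 -0.1662  0.0514] [-0.9 -0.2 -0.5]
0.0505 [ 0.4382 -0.1662  0.0504] [-1.1  0.6 -0.5]
0.0495 [ 0.4384 -0.1663  0.0502] [-4.   1.6  6.1]
28.4417
```

View pics/e10.png

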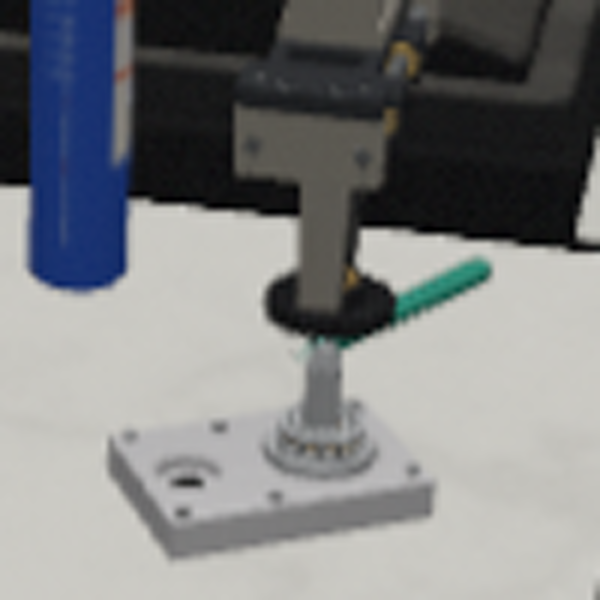

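View pics/e11.png

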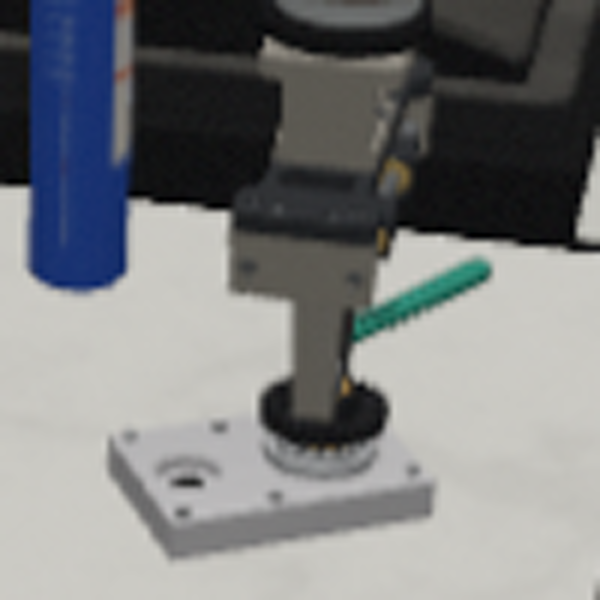

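```bash
python3 - <<'E'
from h import *
d=down(-np.pi/2)
bot.set_gripper(0.5); bot.hold(.15)
bot.line_to(AX+[.14],max_speed=.25)
view('e12.png',300,140,100,100,6)
G=[.611,.1383]
bot.goto(G+[.08],d); bot.line_to(G+[.004],max_speed=.12)
print(bot.current_ee_pos(),bot.current_contact_force())
bot.set_gripper(0.0,20); print(bot.current_opening()*92,bot.current_contact_force(),bot.current_clock())
bot.line_to(G+[.08],max_speed=.15);bot.hold(.1); print(bot.current_opening()*92,bot.current_contact_force(),bot.current_ee_pos(),bot.current_clock())
view('e13.png',210,180,110,110,5)
E
```

```text
[0.6117413  0.13815744 0.00477458] [-1.31602133  0.83064632  0.59285078]
31.49023989035343 [-0.1675521  -0.62065615  3.25153781] 32.0833
31.318309356381217 [ 0.27223479 -0.02753939 -0.67897978] [0.60963722 0.13823402 0.07815505] 32.8417
```

View pics/e12.png

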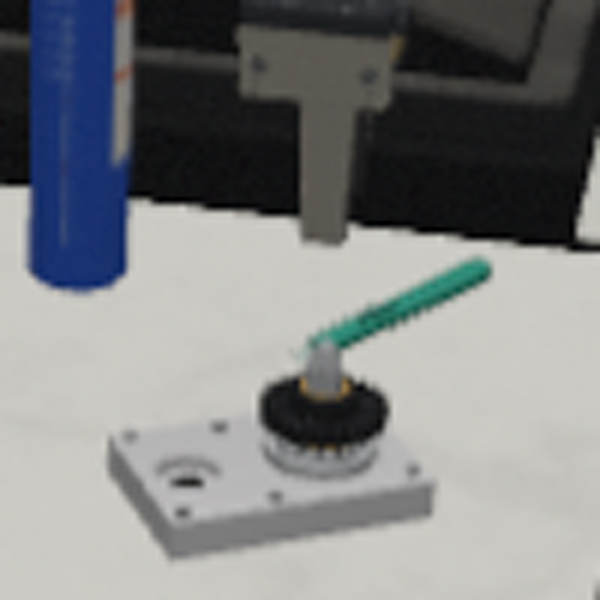

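View pics/e13.png

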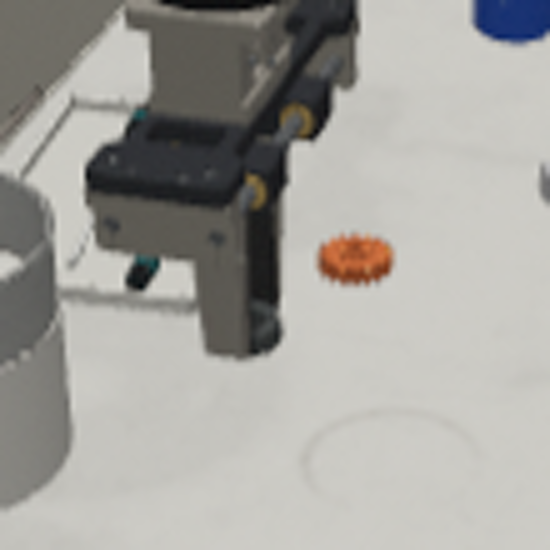

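```bash
python3 - <<'E'
from h import *
d=down(-np.pi/2)
bot.line_to([.56,.05,.14],max_speed=.25)
bot.goto(AX+[.13],d); bot.line_to(AX+[.092],max_speed=.15); bot.hold(.1)
view('e14.png',300,140,100,100,6)
seat([.083,.077,.071,.066,.063,.0615,.0605,.0595,.0587],lim=4)
print(bot.current_clock())
view('e15.png',300,140,100,100,6)
E
```

```text
0.083 [ 0.4381 -0.166   0.0829] [-0.4  0.7  0.8]
0.077 [ 0.438  -0.166   0.0766] [-0.6  0.6 -0.6]
0.071 [ 0.4379 -0.166   0.0705] [-0.9  0.7 -0.1]
0.066 [ 0.438  -0.166   0.0656] [-1.4  0.3 -0.3]
0.063 [ 0.4382 -0.1661  0.0628] [-1.   1.   0.3]
0.0615 [ 0.4383 -0.1662  0.0615] [-1.4  0.5 -0.1]
0.0605 [ 0.4382 -0.1662  0.0604] [-0.6  0.8 -0.1]
0.0595 [ 0.4385 -0.1663  0.0601] [-2.1  0.7  6. ]
STOP
37.05
```

View pics/e14.png

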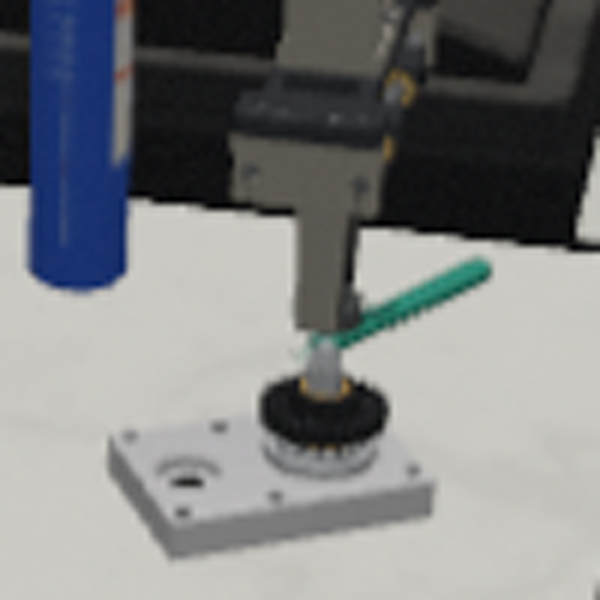

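View pics/e15.png

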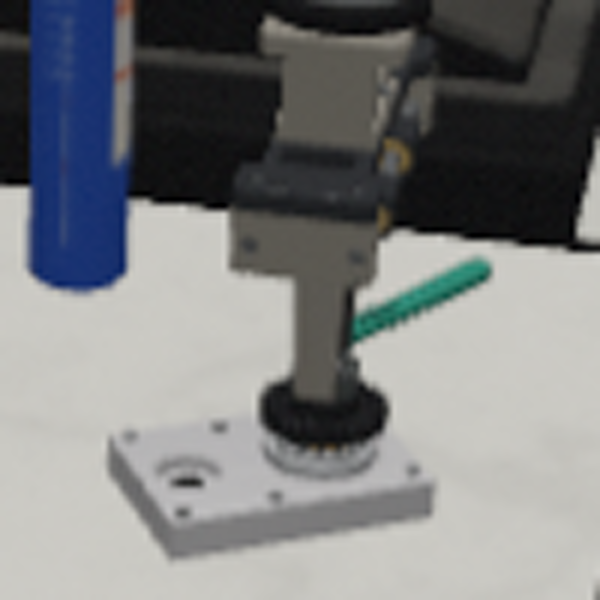

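```bash
python3 - <<'E'
from h import *
bot.set_gripper(0.5); bot.hold(.3)
bot.line_to(AX+[.17],max_speed=.2); 
view('e16.png',300,140,100,100,6)
bot.goto([.4,.25,.25],down(-np.pi/2)); bot.hold(.5)
view('e17.png',365,220,80,80,7,'top')
c=snap('side','s17.png'); snap('top','t17.png');print(bot.current_clock())
# expected centre rows of collar top rim / nose
for z in (.067,.077): print(z,proj(c,AX+[z]))
E
```

```text
40.7833
0.067 (np.float64(353.8178951600479), np.float64(199.32845175104626))
0.077 (np.float64(354.0375354888917), np.float64(196.0823362834666))
```

View pics/e16.png

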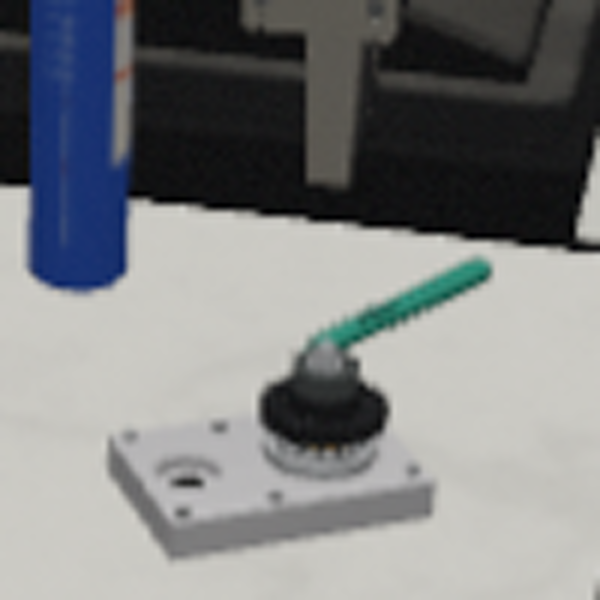

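View pics/e17.png

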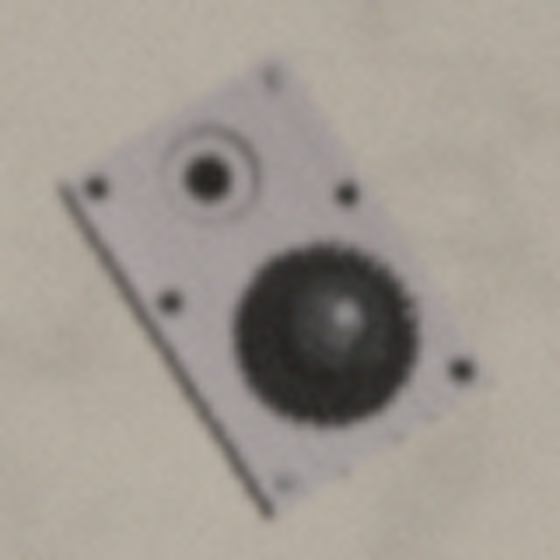

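View pics/t17.png

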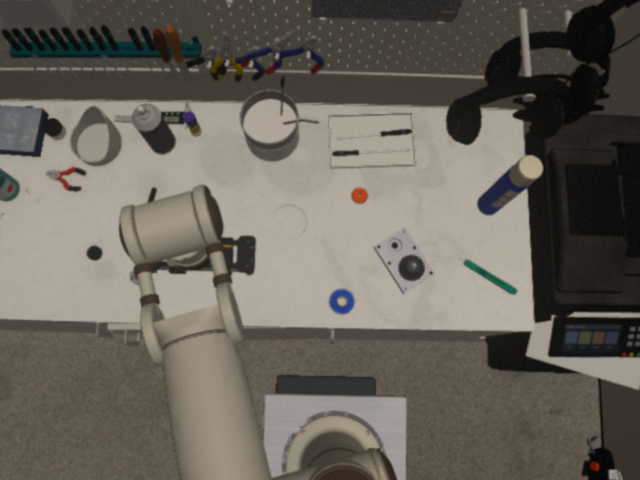

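```bash
python3 -c "
from workcell import bot
bot.job_done(); print(bot.current_clock())"
```

```text
the job is handed in; nothing more can be done
the job is handed in; nothing more can be done
```

I built the stack in the order asked: the larger axle in the big pocket, then the bearing, the black gear with its boss up, and the collar. I handed the job in at about 41 s of the 96 s limit.

- **Seating:** each part was lowered until a contact force of about 6 N showed it had bottomed. That happened within about 1 mm of the height I expected each time.
- **Last views:** after letting go, the side and top pictures show the stack upright and concentric. About 10 mm of the nose stands out of the collar, as it should, and in the side view its tip is where I expected it to within about 1 pixel (roughly 2 mm).
- **Other parts:** the orange gear and the green cutter are where they were. In the last top view the arm hid the cap and most of the marker. I never worked near either, but I did not re-measure them.
- **Disagreement:** the two cameras differed by 1–6 mm, mostly 2–3 mm in y. I aimed between them, leaning to the side view. The side view agreed with the gripped axle to under 1 mm over the pocket.

The system reported no verdict.

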